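# Refill the gravity-feed battery dispenser

### The arm

A 6-joint arm with a two-finger parallel gripper is mounted at the origin on the work surface. World frame = base frame: x ahead of the robot, y to its left, z up, the work surface at z = 0. Lengths are in m, angles in rad, forces in N, time in s.
With the tool pointing down it reaches from about 0.375 to 0.9 m from the base axis. Payload 3.1 kg.
Tool frame: the origin (TCP) lies at the centre of the arm's flange, where the gripper is bolted on; the fingertips stand 182 mm ahead of it and the grasp point (between the pads) lies 164 mm ahead of it; z points along the fingers, y is the line along which they close (so a half turn about z gives the same grasp; the last joint's range is limited). The gripper opens to 87 mm and grips with 3 to 60 N. Pads are 19 mm wide; open, the fingers measure 117 mm over their backs; the gripper's body (75 mm by 190 mm) begins 51 mm behind the grasp point.
Start: joints at [-1.409, 0.527, 1.433, -0, 1.181, -0.178], TCP at [0.208, -0.589, 0.405] pointing down, gripper open.
Joint ranges: [-3.08, 3.08], [-0.75, 2.2], [0.22, 2.44], [-1.43, 4.57], [0, 2.65], [-2.85, 2.85]. Speed limits (rad/s): [2.79, 2.79, 3.14, 3.14, 3.14, 3.14].

### API

Orientations are given as a unit quaternion [x, y, z, w].
In Python, from rig import * gives the robot as it stands.
- The arm moves only by the tool move_arm, never from a script. Its argument "commands" is a list that holds one entry, the list of rows, each a list of 6 numbers: the shift along the tool's x, y, z in units of 40 mm (1.0 is 40 mm), then the turn, a rotation vector about the tool's x, y, z in rad. A call has 1 to 12 rows; each row is the pose to reach, as a shift and turn from the pose commanded when the call began, along the tool's axes at that moment; what a row does not reach only later rows make up. A row lasts 1/8 s, in which the tool goes at most 62.5 mm and 10.7 degrees, less where a joint would pass 70% of its speed; a pose out of reach is approached as far as the arm can. A call with a gripper value outside its range is refused whole. "claw" is the closure, from -1 (fully open) to 1 (shut), so that 0 is half open, set as the call begins (left out, the last holds). The fingers move at their own pace and stop on an object; "squeeze" is the grip in N (left out, the last holds). Time passes only in rows, so rows that repeat a pose let the fingers close. It gives the time, the measured TCP pose, the force, the opening and the grip force at its end, in the units of the state.
- get_obs(): the state, without advancing time (a new reading comes with each control period).
- camera(name): name is "scene" or "top" or "wrist"; returns a dict with "pixels" (400x640x3 uint8, blue, green, red), "range_z" (400x640 float32, m along the optical axis (not along the pixel's ray), 0 where there is no reading), "camera_matrix" (3x3 intrinsics, pixels), "extrinsics" (4x4, takes a point from world to camera coordinates). Camera axes: x right, y up, looking along -z (the intrinsics and any distortion apply to the point x, -y, -z); pixel columns grow to the right and rows downward; lengths in m; the calibration is good to about 2 mm. The wrist camera is an equidistant fisheye: a pixel r from the principal point sees the ray r / f radians off the axis. A picture is of the moment at which its call begins.
- hand_in(): hands the job in; it is judged then, once.
The state is a dict: "time": time; "q": joint angles; "joint_velocities": joint speeds; "joint_torque": joint torques, N m; "position": TCP position; "tool_rot": TCP orientation; "ft_force": force on the tool from outside, world axes, zero at the start; "moment": the same for the moment, N m; "grip_width": finger opening in m; "grip_force": force on a finger pad.
Only numpy, scipy, OpenCV 4.12 (cv2) and the standard library are available. Lean on these libraries where they do the work, as an engineer would, in place of code of your own. Each camera call takes 0.05 s, during which the arm holds its last target. There are 200 camera calls.

### The job

Load the three charged D cells that stand in the wooden organiser into the gravity-feed dispenser, one at a time, so that they will come out after the one already waiting there in the order of their row, beginning with the cell next to the wire pull loop. Lay each on its side in the inlet at the top, without letting it fall in from a height, and press it down past the two sprung keepers until it drops through and rolls down, with its plus end the same way round as the waiting cell. Leave the other things on the desk where they are.

Things in the scene. Friction and masses are not known exactly. Their poses are not given: they have to be found in the camera images.
- cell_1: Charged D cell: black cylinder 33 mm in diameter, 59 mm long plus a nub 2 mm high and 9.5 mm wide at its plus end (61 mm in all), copper-coloured band beside the plus end, about 140 g. Origin: centre of its flat minus end; z runs along the cell to the plus end. Starts standing, nub up, in the well at the organiser's loop end. To be loaded first.
- cell_2: Same kind of cell, same origin and axes; starts standing, nub up, in the middle well. To be loaded second.
- cell_3: Same kind of cell, same origin and axes; starts standing, nub up, in the well at the end away from the loop. To be loaded third.
- cell_1_plus (a point): Tip of cell_1's plus nub, 61 mm from its origin.
- cell_2_plus (a point): Tip of cell_2's plus nub.
- cell_3_plus (a point): Tip of cell_3's plus nub.
- organiser: Plywood block 212 x 50 x 16 mm fixed on the desk; five wells 35 mm wide, 12 mm deep in a row along its x, 41 mm apart. Cells stand in the end wells and the middle one (82 mm apart; well floors 4 mm, cell tops 65 mm above the desk); the other two are empty. Origin: centre of its underside.
- loop (a point): End of the steel wire pull loop that sticks out of the organiser's +x end, 130 mm from its origin, 8 mm above the desk.
- dispenser: Gravity-feed cell dispenser fixed on the desk: metal ramp between clear cheeks with guide ribs 65 mm apart; cells lie across it, along its y. Origin: on the desk, under its middle; x runs from the low outlet (-100 mm) to the high inlet (81 mm). The ramp slopes 12 degrees: a cell inside rolls to -x by itself up to the queue. A clear cover (top below 86 mm) closes it from x = -56 mm to the inlet.
- inlet (a point): Centre of the inlet, a mouth at the dispenser's top at x = 58 mm, level with its front and rear edges (93 mm above the desk, at x = 38 and 78 mm, 4 mm thick). Flared guides on both cheeks rise to 109 mm and widen from 66 to 85 mm apart. A cell laid level here along the dispenser's y lies on the keepers, its axis 11 to 12 mm above this point, and stays till pressed. The ramp is 48 mm below.
- keeper_front (a joint): Sprung steel leaf 46 mm wide, 9.5 mm long, hinged on the inlet's front edge, facing the other; 21 mm stay open between them. 0 = level, shut; up to 1.55 rad pressed down; springs shut. They bear a cell's weight; 5 to 10 N on its top from above presses it through: it drops once its top is 3 to 8 mm above the inlet's edges (pressing it level with them is ample), then rolls away.
- keeper_rear (a joint): The same leaf on the inlet's rear edge; same joint values.
- cell_0: Cell of the same kind already waiting at the outlet, lying across the ramp with its plus end to the dispenser's +y side. Origin: middle of the cell; its y axis runs to the plus end.
- outlet (a point): Centre of the cell waiting at the outlet (x = -80 mm, y = 0 of the dispenser, 32 mm above the desk). The next cells lie behind it, each 32 mm farther to the dispenser's +x and 7 mm higher.
- mouse: Bystander: computer mouse, 104 x 60 x 33 mm.
- tester: Bystander: battery tester, 95 x 55 x 22 mm.
- tape: Bystander: roll of tape lying flat, 90 mm wide, 19 mm high.
- mug: Bystander: white mug, 82 mm wide, 90 mm high.
- torch: Bystander: torch standing on its head, 52 mm wide, 141 mm high.
- small_cell: Bystander: one smaller (C-size) cell standing on the desk, 26 mm in diameter, 50 mm high.
- stapler: Bystander: stapler, 130 x 34 x 40 mm.
- notebook: Bystander: notebook, 148 x 105 x 14 mm.

How it is judged:
On the way, in this order (a step that is already met when the one before it is completed fails the run):
1. the first cell (cell_1) lies inside the dispenser below the two closed keepers, plus end to the dispenser's +y side, with the later cells not yet inside (z of each of cell_1, cell_1_plus in the frame of dispenser below 0.075 m and x of cell_1 in the frame of dispenser between -0.1 and 0.076 m and y of cell_1_plus in the frame of dispenser above 0.022 m and y of cell_1 in the frame of dispenser below -0.02 m and value of joint each of keeper_front, keeper_rear below 0.2 rad and not (z of each of cell_2, cell_2_plus in the frame of dispenser below 0.075 m and x of cell_2 in the frame of dispenser between -0.1 and 0.076 m and y of cell_2_plus in the frame of dispenser above 0.022 m and y of cell_2 in the frame of dispenser below -0.02 m) and not (z of each of cell_3, cell_3_plus in the frame of dispenser below 0.075 m and x of cell_3 in the frame of dispenser between -0.1 and 0.076 m and y of cell_3_plus in the frame of dispenser above 0.022 m and y of cell_3 in the frame of dispenser below -0.02 m)), for 0.2 s.
2. the second cell (cell_2) lies inside the dispenser below the two closed keepers, plus end to the dispenser's +y side, with the later cells not yet inside (z of each of cell_2, cell_2_plus in the frame of dispenser below 0.075 m and x of cell_2 in the frame of dispenser between -0.1 and 0.076 m and y of cell_2_plus in the frame of dispenser above 0.022 m and y of cell_2 in the frame of dispenser below -0.02 m and value of joint each of keeper_front, keeper_rear below 0.2 rad and not (z of each of cell_3, cell_3_plus in the frame of dispenser below 0.075 m and x of cell_3 in the frame of dispenser between -0.1 and 0.076 m and y of cell_3_plus in the frame of dispenser above 0.022 m and y of cell_3 in the frame of dispenser below -0.02 m)), for 0.2 s.
3. the third cell (cell_3) lies inside the dispenser below the two closed keepers, plus end to the dispenser's +y side, with the later cells not yet inside (z of each of cell_3, cell_3_plus in the frame of dispenser below 0.075 m and x of cell_3 in the frame of dispenser between -0.1 and 0.076 m and y of cell_3_plus in the frame of dispenser above 0.022 m and y of cell_3 in the frame of dispenser below -0.02 m and value of joint each of keeper_front, keeper_rear below 0.2 rad), for 0.2 s.
At the end, for the whole second after the job is handed in: The waiting cell is still at the outlet (within 10 mm) and cells 1, 2 and 3 lie behind it in this order, each end within 10 mm of its place in the queue along the ramp (32 mm apart), plus ends to the dispenser's +y side, all at rest below the two closed keepers (under 0.2 rad) (all of step 3 and z of each of cell_1, cell_1_plus, cell_2, cell_2_plus in the frame of dispenser below 0.075 m and x of cell_1 in the frame of dispenser between -0.1 and 0.076 m and y of each of cell_1_plus, cell_2_plus in the frame of dispenser above 0.022 m and y of each of cell_1, cell_2 in the frame of dispenser below -0.02 m and linear speed of each of cell_1, cell_2, cell_3, cell_0 below 0.02 m/s and x of cell_1 in the frame of dispenser between -0.0581 and -0.0381 m and x of cell_1_plus in the frame of dispenser between -0.0581 and -0.0381 m and x of cell_2 in the frame of dispenser between -0.1 and 0.076 m and x of cell_2 in the frame of dispenser between -0.0259 and -0.0059 m and x of cell_2_plus in the frame of dispenser between -0.0259 and -0.0059 m and x of cell_3 in the frame of dispenser between 0.0063 and 0.0263 m and x of cell_3_plus in the frame of dispenser between 0.0063 and 0.0263 m and distance between cell_0 and outlet below 0.01 m); the robot touches nothing.
It fails at once if a bystander (mouse, tester, tape, mug, torch, small cell, stapler or notebook) is moved by more than 30 mm (distance of any of mouse, tester, tape, mug, torch, small_cell, stapler, notebook from where it was at the start of the episode above 0.03 m).
It fails at once if a cell is dropped or thrown into the inlet (moves through it at more than 0.8 m/s, as after a fall of over 30 mm) ((horizontal distance between cell_1 and inlet below 0.045 m and z of cell_1 in the frame of dispenser between 0.085 and 0.13 m and linear speed of cell_1 above 0.8 m/s) or (horizontal distance between cell_2 and inlet below 0.045 m and z of cell_2 in the frame of dispenser between 0.085 and 0.13 m and linear speed of cell_2 above 0.8 m/s) or (horizontal distance between cell_3 and inlet below 0.045 m and z of cell_3 in the frame of dispenser between 0.085 and 0.13 m and linear speed of cell_3 above 0.8 m/s)).
It also fails if it takes over 72 s, if anything falls off the work surface, if the arm or the gripper's body presses on something with over 40 N, if the wrist force passes 120 N, or if a joint passes its speed limit or range.

## Working session

There is one attempt and no reset: what is moved stays moved. The work goes in short steps, Python scripts to look and compute and a tool call to move; the robot and the scene stay as the last step left them, time stands still between calls to the robot, and variables do not carry over. Pictures are saved under pics/ and viewed, at most 10 in all, crops included, and the job is handed in when it is done.

Besides the shell and the picture viewer there is one more tool, called after "Emit:" as name(argument=value, ...), one argument or row to a line, values as JSON. move_arm: Moves the arm, as the interface text tells. Its arguments: {"type":"object","properties":{"commands":{"type":"array","items":{"type":"array","items":{"type":"array","items":{"type":"number"}}}},"claw":{"type":"number"},"squeeze":{"type":"number"}},"required":["commands"]}

```bash
mkdir -p pics; ls
python3 - <<'E'
from rig import *
import cv2
o=get_obs();print({k:(np.round(v,3).tolist() if not isinstance(v,float) else v) for k,v in o.items()} if 'np' in globals() else o)
for n in("top","scene"):
    c=camera(n);cv2.imwrite(f"pics/{n}0.png",c["pixels"]);print(n,c["camera_matrix"],c["extrinsics"])
    import numpy as np;np.savez(f"{n}0.npz",**c)
E
```

```text
pics
{'time': 0.0, 'q': array([-1.40948250e+00,  5.28467838e-01,  1.43390228e+00, -8.84485889e-08,
        1.18140353e+00, -1.78535823e-01]), 'joint_velocities': array([ 2.01788156e-04,  2.38856108e-04,  1.34546217e-03, -3.92198044e-05,
        7.71071495e-04,  1.51254119e-03]), 'joint_torque': array([ 1.05116083e-03, -4.40034592e+01, -1.76592243e+01,  6.33698283e-02,
        5.82089857e-02, -1.53938836e-04]), 'position': array([ 0.20829119, -0.58890461,  0.40377019]), 'tool_rot': array([ 9.85596894e-01,  1.69108171e-01,  9.34924332e-06, -1.09045497e-03]), 'ft_force': array([ 0.28537003,  0.49045496, -0.68862242]), 'moment': array([ 0.01834769, -0.03586126,  0.00960344]), 'grip_force': 0.0, 'grip_width': 0.08700239135353292}
top [[496.93996602   0.         322.40613319]
 [  0.         496.93996602 202.59624144]
 [  0.           0.           1.        ]] [[ 0.01637196 -0.999856   -0.00446606 -0.02138607]
 [ 0.99698366  0.01598569  0.07594758 -0.61464016]
 [-0.07586525 -0.005696    0.99710181 -1.34941837]
 [ 0.          0.          0.          1.        ]]
scene [[471.15764969   0.         325.72675306]
 [  0.         471.15764969 204.62722529]
 [  0.           0.           1.        ]] [[ 0.5621687   0.82695195 -0.01080824 -0.33449692]
 [-0.49610308  0.34765372  0.79562467  0.22156585]
 [ 0.6617009  -0.44191329  0.60569345 -1.81683505]
 [ 0.          0.          0.          1.        ]]
```

View pics/top0.png

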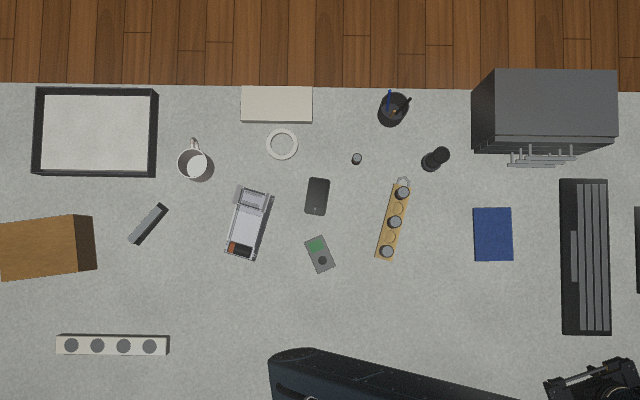

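View pics/scene0.png

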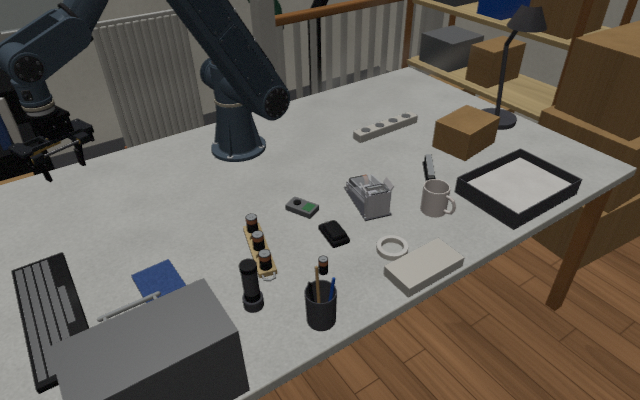

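```bash
cat > h.py <<'E'
import numpy as np, cv2
def load(n):
    return dict(np.load(n))
def ray(c,u,v,fish=False):
    K=c["camera_matrix"];E=c["extrinsics"]
    x=(u-K[0,2])/K[0,0];y=(v-K[1,2])/K[1,1]
    if fish:
        r=np.hypot(x,y);s=np.tan(r)/r if r>1e-9 else 1;x*=s;y*=s
    d=E[:3,:3].T@np.array([x,-y,-1.]);p=-E[:3,:3].T@E[:3,3]
    return p,d
def atz(c,u,v,z,fish=False):
    p,d=ray(c,u,v,fish);return p+d*(z-p[2])/d[2]
def depth(c,u,v,fish=False):
    p,d=ray(c,u,v,fish);return p+d*c["range_z"][int(v),int(u)]
def proj(c,P,fish=False):
    K=c["camera_matrix"];E=c["extrinsics"]
    q=E[:3,:3]@np.asarray(P)+E[:3,3];x,y=q[0]/-q[2],-q[1]/-q[2]
    if fish:
        r=np.hypot(x,y);s=np.arctan(r)/r;x*=s;y*=s
    return K[0,0]*x+K[0,2],K[1,1]*y+K[1,2]
E
python3 - <<'E'
from h import *
c=load("top0.npz")
for uv in [(402.5,191),(394.5,221),(386,251)]:
    print(uv,atz(c,*uv,.065),depth(c,*uv))
for uv in [(403,182),(252,195),(248,222),(238,246)]: print(uv,atz(c,*uv,.05),depth(c,*uv))
a=c["pixels"][175:270,215:285];b=c["pixels"][175:270,365:435]
im=np.hstack([cv2.resize(x,None,fx=5.6,fy=6,interpolation=cv2.INTER_CUBIC) for x in(a,b)])
cv2.imwrite("pics/crop.png",im)
z=np.zeros((95,70));
for i in range(0,95,6):
    print(175+i,[int(1000*depth(c,u,175+i)[2]) for u in range(215,285,4)])
E
```

```text
(402.5, 191) [ 0.64635477 -0.22586813  0.065     ] [ 0.64640055 -0.22593789  0.06455198]
(394.5, 221) [ 0.5655643 -0.204867   0.065    ] [ 0.56562311 -0.2050662   0.06357583]
(386, 251) [ 0.4854775  -0.18272687  0.065     ] [ 0.48548977 -0.18264754  0.06564391]
(403, 182) [ 0.67246134 -0.22945835  0.05      ] [ 0.6789881  -0.23794338 -0.00417177]
(252, 195) [0.63048257 0.17978188 0.05      ] [0.63093776 0.1805386  0.04489719]
(248, 222) [0.55707253 0.18860871 0.05      ] [0.5563532  0.18538016 0.07084658]
(238, 246) [0.49203665 0.21375725 0.05      ] [0.49199687 0.21425226 0.04714871]
175 [2, -1, 3, 4, -1, 0, -1, 0, 0, -2, 3, 4, 2, -1, 0, 3, 0, 0]
181 [2, 2, -2, -2, -2, 4, 5, 0, 2, 0, 4, 4, 1, 0, -2, 1, 1, 4]
187 [0, 5, 1, 2, 0, -2, 106, 90, 0, -1, 0, 3, 0, -3, -1, 0, 0, 0]
193 [3, 5, 1392, 1, 3, 117, 101, 46, 48, 89, 96, 89, 96, 101, 1, 1, -1, 2]
199 [0, 2, -1, 0, 0, 105, 79, 42, 45, 47, 46, 44, 49, 105, 23, 3, 6, 2]
205 [-2, 4, 0, 0, -1, 5, 58, 93, 94, 94, 90, 37, 102, 57, 5, 5, -1, -1]
211 [0, 0, 4, 0, 1, 71, 75, 40, 37, 38, 38, 36, 111, 5, -1, 5, -2, 4]
217 [-4, 3, -5, 1, 4, 71, 77, 74, 78, 74, 80, 78, 58, 5, 1, 1, 0, 2]
223 [2, -3, 6, 0, 71, 74, 72, 72, 72, 74, 75, 78, 6, 1, 0, 1, 1, 6]
229 [-1, -4, 4, 2, 70, 69, 67, 66, 69, 70, 70, 62, 4, 3, -1, -2, 5, 3]
235 [0, -1, 1, 59, 60, 66, 59, 65, 70, 68, 72, 7, -3, 4, -2, 3, -5, -1]
241 [3, 0, 0, 8, 40, 63, 64, 55, 61, 64, 66, 5, 0, 1392, -4, -1, 0, -1]
247 [0, 3, -1, 32, 52, 51, 49, 49, 45, 39, 33, -1, 0, 0, 1, -1, 7, -4]
253 [2, -3, 2, 4, 28, 40, 46, 47, 44, 30, 10, 0, -6, 2, -5, 0, 1, 3]
259 [0, 3, 5, 0, 2, 1, 4, -1, -1, 33, 6, 0, -1, -4, 0, 5, 1, -5]
265 [-1, 0, 0, 1, -2, -2, 2, 1, 3, 6, 3, 0, 5, 0, 0, 1, 2, 6]
```

View pics/crop.png

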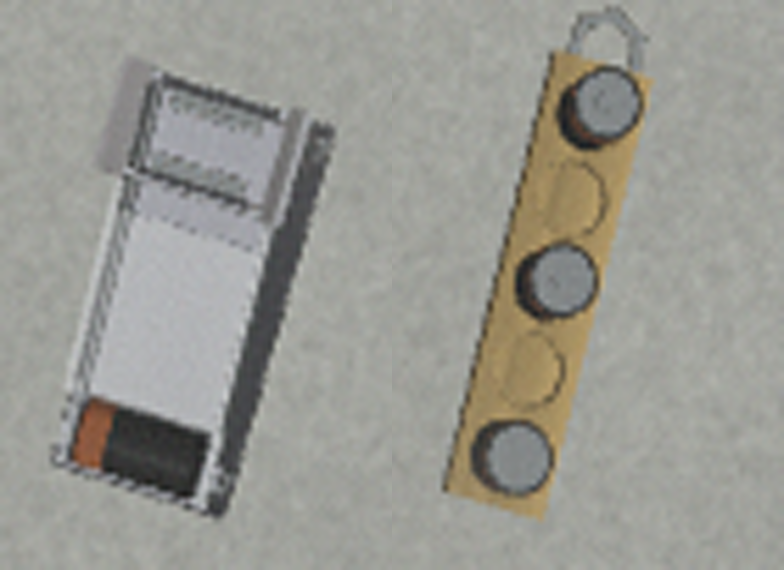

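The top view shows the organiser at (393,220) with its loop at the top end, so cell 1 is at (402,191), cell 2 at (394,221) and cell 3 at (386,251). The dispenser is at (248,222). Its inlet is at about (252,199), and the waiting cell's copper end is on the left, towards +y.

Run:
```python
from h import *
c=load("top0.npz")
f=lambda x,y:(215+x/5.6,175+y/6)
P={k:atz(c,*f(*v),z) for k,v,z in [("ul",(155,75),.093),("ur",(280,118),.093),("ll",(125,170),.093),("lr",(262,210),.093),("c0L",(78,430),.035),("c0R",(208,465),.035),("c0",(140,447),.05),("botL",(58,455),.0),("botR",(222,515),.0)]}
for k in P:print(k,P[k].round(4))
ic=sum(P[k] for k in("ul","ur","ll","lr"))/4;print("inlet",ic)
d=ic-P["c0"];print(np.hypot(*d[:2]),"expect .138",np.degrees(np.arctan2(d[1],d[0])))
for a,b in(("ur","ul"),("lr","ll"),("c0R","c0L")):
    e=P[b]-P[a];print(a,b,np.degrees(np.arctan2(e[1],e[0])),np.hypot(*e[:2]))
print("torch",atz(c,441,154,.141),atz(c,431,163,.0),depth(c,441,154))
# point cloud pts above torch height
pts=np.array([depth(c,u,v) for u in range(418,455) for v in range(140,178)])
t=pts[pts[:,2]>.1];print(t.mean(0),t.min(0),t.max(0))
t=pts[(pts[:,2]>.015)&(pts[:,2]<.1)];print(t.mean(0),t.min(0),t.max(0))
```

```text
ul [0.6461 0.1985 0.093 ]
ur [0.6281 0.1393 0.093 ]
ll [0.6041 0.2113 0.093 ]
lr [0.5876 0.1467 0.093 ]
c0L [0.4896 0.241  0.035 ]
c0R [0.4749 0.1774 0.035 ]
c0 [0.4827 0.2081 0.05  ]
botL [0.4773 0.2574 0.    ]
botR [0.4509 0.1748 0.    ]
inlet [0.61645387 0.17393902 0.093     ]
0.13800364819310562 expect .138 -14.330362861190242
ur ul 73.10400084937471 0.0618700845103047
lr ll 75.69941977724262 0.06672624492910943
c0R c0L 76.9471414646375 0.06535550052895753
torch [ 0.73461423 -0.31139502  0.141     ] [ 0.73371961 -0.3160715   0.        ] [ 0.73515463 -0.31210031  0.13797973]
[ 0.72610613 -0.3012127   0.17443279] [ 0.51076237 -0.33276089  0.1002068 ] [ 0.75510923 -0.01924384  1.39209242]
[ 0.7264506  -0.30136508  0.04747055] [ 0.70854868 -0.33451597  0.01606085] [ 0.75970074 -0.28664913  0.09987305]
```

```bash
cat >> h.py <<'E'
from scipy.spatial.transform import Rotation as R
CELL={1:(.6464,-.2259),2:(.5656,-.2050),3:(.4855,-.1827)}
INL=np.array([.6165,.174,.093])
def toolR(az,tilt):
    a=np.radians(az);t=np.radians(tilt);h=np.array([np.cos(a),np.sin(a),0]);Z=np.array([0,0,1.])
    z=np.sin(t)*h-np.cos(t)*Z;x=np.cos(t)*h+np.sin(t)*Z
    return R.from_matrix(np.c_[x,np.cross(z,x),z])
def row(o,Rt,p):
    R0=R.from_quat(o["tool_rot"]);d=R0.inv().apply(np.asarray(p)-o["position"])/.04
    w=(R0.inv()*Rt).as_rotvec()
    print(np.r_[d,w].round(3).tolist(),"rows>=",max(np.linalg.norm(d)*40/62.5,np.degrees(np.linalg.norm(w))/10.7).round(1),"tcp",np.round(p,3))
def go(o,P,az,tilt,tip,back=0):
    "P on the cell axis; tip = how far fingertips pass P"
    Rt=toolR(az,tilt);z=Rt.as_matrix()[:,2];row(o,Rt,np.asarray(P)-(.182-tip+back)*z)
E
python3 - <<'E'
from rig import *
from h import *
go(get_obs(),[*CELL[1],.043],30,35,.009,.09)
E
```

```text
[9.642, -4.21, 3.647, 0.054, 0.609, -0.179] rows>= 7.1 tcp [ 0.516 -0.301  0.258]
```

Emit:
move_arm(
  commands=[
    [[9.64,-4.21,3.65,0.054,0.609,-0.179],[9.64,-4.21,3.65,0.054,0.609,-0.179],[9.64,-4.21,3.65,0.054,0.609,-0.179],[9.64,-4.21,3.65,0.054,0.609,-0.179],[9.64,-4.21,3.65,0.054,0.609,-0.179],[9.64,-4.21,3.65,0.054,0.609,-0.179],[9.64,-4.21,3.65,0.054,0.609,-0.179],[9.64,-4.21,3.65,0.054,0.609,-0.179],[9.64,-4.21,3.65,0.054,0.609,-0.179],[9.64,-4.21,3.65,0.054,0.609,-0.179]],
  ],
  claw=-1,
  squeeze=30,
)

```text
time: 1.35
position: [0.5152, -0.3034, 0.2592]
tool_rot: [0.921, 0.247, 0.291, -0.076]
ft_force: [1.0, 0.3, 0.4]
grip_width: 0.0871
grip_force: 0.0
```

Run:
```python
from rig import *
from h import *
o=get_obs();print(o["time"],o["position"],o["q"].round(2))
go(o,[*CELL[1],.043],30,35,.009,0)
c=camera("wrist");np.savez("w1.npz",**c)
im=c["pixels"].copy()
for i in CELL:
    u,v=proj(c,[*CELL[i],.065],True);print(i,u,v);cv2.circle(im,(int(u),int(v)),3,(0,0,255),1)
cv2.imwrite("pics/w1.png",im)
```

```text
1.35 [ 0.51516407 -0.30344593  0.25924562] [-0.84  0.69  1.71  0.88  0.81 -0.44]
[0.022, -0.048, 2.289, 0.004, 0.0, 0.001] rows>= 1.5 tcp [ 0.56  -0.276  0.185]
1 315.54726561670407 192.3127828444112
2 234.95630141549077 269.61306582809425
3 159.78285976469607 339.67635108758975
```

View pics/w1.png

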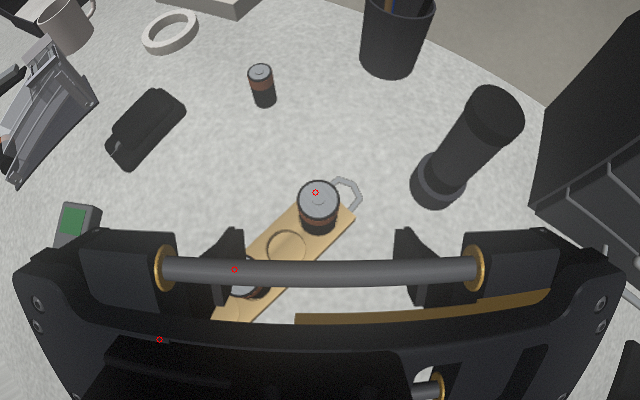

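The wrist view shows cell 1's nub at (320,194) against a predicted (316,192). The cell sits centred between the fingers, and the torch is clear to the right at (440,180).

Run:
```python
from rig import *
from h import *
c=load("w1.npz");P=atz(c,319.5,194,.065,True);print(P)
go(get_obs(),[(P[0]+.6464)/2,(P[1]-.2259)/2,.043],30,35,.009,0)
```

```text
[ 0.64671475 -0.22917619  0.065     ]
[0.009, -0.014, 2.285, 0.004, 0.0, 0.0] rows>= 1.5 tcp [ 0.561 -0.277  0.185]
```

Emit:
move_arm(
  commands=[
    [[0,0,0.6,0,0,0],[0,0,1.2,0,0,0],[0,0,1.8,0,0,0],[0,-0.01,2.29,0,0,0],[0,-0.01,2.29,0,0,0],[0,-0.01,2.29,0,0,0]],
  ],
)

```text
time: 2.15
position: [0.5609, -0.2761, 0.1842]
tool_rot: [0.921, 0.247, 0.291, -0.076]
ft_force: [-0.3, -0.4, -0.2]
grip_width: 0.0871
grip_force: 0.0
```

Emit:
move_arm(
  commands=[
    [[0,0,0,0,0,0],[0,0,0,0,0,0],[0,0,0,0,0,0],[0,0,0,0,0,0],[0,0,0,0,0,0],[0,0,0,0,0,0]],
  ],
  claw=1,
  squeeze=30,
)

```text
time: 2.9
position: [0.5611, -0.2755, 0.1837]
tool_rot: [0.921, 0.247, 0.291, -0.077]
ft_force: [1.5, -2.0, -0.9]
grip_width: 0.035
grip_force: 0.6
```

Run:
```python
from rig import *
from h import *
o=get_obs();print(o["grip_width"],o["grip_force"])
z0=R.from_quat(o["tool_rot"]).as_matrix()[:,2]
print("axis pt now",o["position"]+.173*z0)
row(o,R.from_quat(o["tool_rot"]),o["position"]+[0,0,.16])
```

```text
0.03502970226136691 0.6262032578524668
axis pt now [ 0.64718888 -0.22612314  0.04193827]
[2.293, 0.009, -3.277, 0.0, 0.0, 0.0] rows>= 2.6 tcp [ 0.561 -0.275  0.344]
```

Emit:
move_arm(
  commands=[
    [[0,0,0,0,0,0],[0,0,0,0,0,0],[0,0,0,0,0,0],[0.29,0,-0.41,0,0,0],[0.57,0,-0.82,0,0,0],[1.15,0,-1.64,0,0,0],[1.72,0,-2.46,0,0,0],[2.29,0,-3.28,0,0,0],[2.29,0,-3.28,0,0,0]],
  ],
)

```text
time: 4.03
position: [0.5613, -0.2756, 0.3468]
tool_rot: [0.921, 0.248, 0.292, -0.074]
ft_force: [-0.9, 1.1, -1.6]
grip_width: 0.032
grip_force: 30.0
```

Run:
```python
from rig import *
from h import *
o=get_obs();print(o["grip_width"],o["grip_force"])
yd=np.array([np.cos(np.radians(75)),np.sin(np.radians(75)),0])
# grip point is ~42mm-4mm=38 from minus end; mid 30 -> offset +8 along plus
go(o,INL+.008*yd+[0,0,.10],75,-55,.009)
```

```text
0.03196858677613734 29.997709854505956
[7.022, -11.696, 6.476, -0.141, -1.48, -0.856] rows>= 9.7 tcp [0.655 0.319 0.292]
```

Emit:
move_arm(
  commands=[
    [[7.74,-11.7,5.45,-0.141,-1.48,-0.856],[7.74,-11.7,5.45,-0.141,-1.48,-0.856],[7.74,-11.7,5.45,-0.141,-1.48,-0.856],[7.74,-11.7,5.45,-0.141,-1.48,-0.856],[7.74,-11.7,5.45,-0.141,-1.48,-0.856],[7.74,-11.7,5.45,-0.141,-1.48,-0.856],[7.74,-11.7,5.45,-0.141,-1.48,-0.856],[7.74,-11.7,5.45,-0.141,-1.48,-0.856],[7.74,-11.7,5.45,-0.141,-1.48,-0.856],[7.74,-11.7,5.45,-0.141,-1.48,-0.856],[7.74,-11.7,5.45,-0.141,-1.48,-0.856],[7.74,-11.7,5.45,-0.141,-1.48,-0.856]],
  ],
)

```text
time: 5.52
position: [0.6542, 0.319, 0.3393]
tool_rot: [0.703, 0.542, -0.368, 0.277]
ft_force: [-0.4, -0.2, -1.4]
grip_width: 0.032
grip_force: 30.0
```

Run:
```python
from rig import *
from h import *
o=get_obs();print(o["grip_width"],o["grip_force"],o["q"].round(2))
yd=np.array([np.cos(np.radians(75)),np.sin(np.radians(75)),0])
go(o,INL+.008*yd+[0,0,.05],75,-55,.009)
c=camera("wrist");np.savez("w2.npz",**c);im=c["pixels"]
xd=np.array([yd[1],-yd[0],0])
for a in(-.02,.02):
  for b in(-.033,.033):
    u,v=proj(c,INL+a*xd+b*yd,True);cv2.circle(im,(int(u),int(v)),3,(0,0,255),1)
t=camera("top");np.savez("t2.npz",**t)
cr=cv2.resize(t["pixels"][150:270,190:310],None,fx=5,fy=5)[:400]
cv2.imwrite("pics/w2.png",im);cv2.imwrite("pics/t2.png",cr)
```

```text
0.03203902666719474 29.999220594763756 [ 0.41  0.89  1.01 -0.73  1.87  0.68]
[1.983, 0.05, 1.397, -0.005, -0.002, 0.008] rows>= 1.6 tcp [0.655 0.319 0.242]
```

View pics/w2.png

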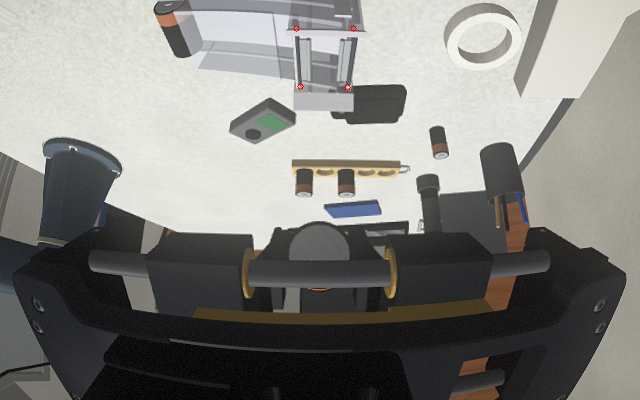

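The wrist view shows the inlet frame at (297–354, 28–88), in line with the predicted corners. The cell is held with its end disc at (318,242), and the other two cells are undisturbed at (304,180) and (346,180).

Emit:
move_arm(
  commands=[
    [[1.0,0.03,0.7,0,0,0.004],[1.98,0.05,1.4,-0.005,0,0.008],[1.98,0.05,1.4,-0.005,0,0.008],[1.98,0.05,1.4,-0.005,0,0.008],[1.98,0.05,1.4,-0.005,0,0.008],[1.98,0.05,1.4,-0.005,0,0.008]],
  ],
)

```text
time: 6.38
position: [0.6564, 0.3191, 0.247]
tool_rot: [0.706, 0.539, -0.363, 0.282]
ft_force: [-0.2, 0.6, -1.4]
grip_width: 0.0322
grip_force: 30.0
```

Run:
```python
from rig import *
from h import *
o=get_obs()
yd=np.array([np.cos(np.radians(75)),np.sin(np.radians(75)),0])
go(o,INL+.008*yd+[0,0,.016],75,-55,.009)
c=camera("scene");np.savez("s2.npz",**c)
u,v=map(int,proj(c,INL));cv2.imwrite("pics/s2.png",cv2.resize(c["pixels"][v-50:v+50,u-65:u+65],None,fx=6,fy=6,interpolation=cv2.INTER_CUBIC))
```

```text
[0.78, -0.031, 0.576, 0.003, -0.006, -0.006] rows>= 0.6 tcp [0.655 0.319 0.208]
```

View pics/s2.png

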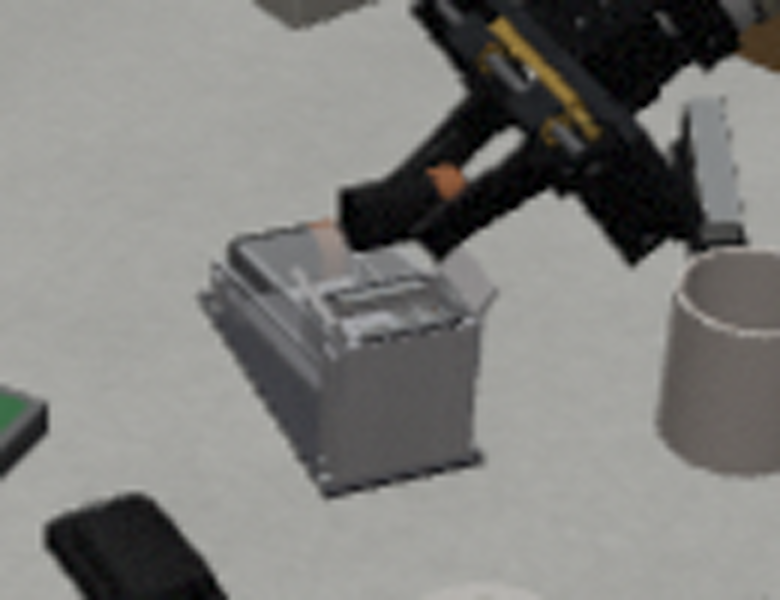

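Run:
```python
from rig import *
from h import *
for i in range(3):
    o=get_obs();print(o["time"],o["position"],o["joint_velocities"].round(4))
camera("wrist")
o=get_obs();print(o["time"],o["position"])
yd=np.array([np.cos(np.radians(75)),np.sin(np.radians(75)),0])
go(o,INL+.008*yd+[0,0,.017],75,-55,.009)
```

```text
6.425 [0.65623263 0.31909582 0.24646343] [0.0007 0.0105 0.0059 0.0024 0.0002 0.0022]
6.425 [0.65623263 0.31909582 0.24646343] [0.0007 0.0105 0.0059 0.0024 0.0002 0.0022]
6.425 [0.65623263 0.31909582 0.24646343] [0.0007 0.0105 0.0059 0.0024 0.0002 0.0022]
6.475 [0.65607658 0.3191343  0.24600173]
[0.74, -0.022, 0.546, 0.003, -0.005, -0.005] rows>= 0.6 tcp [0.655 0.319 0.209]
```

Emit:
move_arm(
  commands=[
    [[0.2,0,0.15,0,0,0],[0.4,0,0.3,0,0,0],[0.6,0,0.44,0,0,0],[0.66,0,0.48,0,0,0],[0.66,0,0.48,0,0,0],[0.66,0,0.48,0,0,0],[0.66,0,0.48,0,0,0],[0.66,0,0.48,0,0,0]],
  ],
)

```text
time: 7.48
position: [0.656, 0.3185, 0.2123]
tool_rot: [0.705, 0.54, -0.364, 0.281]
ft_force: [-0.3, -0.2, -1.1]
grip_width: 0.0325
grip_force: 30.0
```

Run:
```python
from rig import *
from h import *
o=get_obs();print(o["ft_force"],o["grip_width"])
z0=R.from_quat(o["tool_rot"]).as_matrix()[:,2]
print("axis pt",o["position"]+.173*z0)
yd=np.array([np.cos(np.radians(75)),np.sin(np.radians(75)),0])
go(o,INL+.008*yd+[0,0,.016],75,-55,.009)
```

```text
[-0.32768527 -0.22442323 -1.07123825] 0.032494225422885506
axis pt [0.61970649 0.18191306 0.11248582]
[0.081, -0.019, 0.06, 0.002, -0.004, -0.004] rows>= 0.1 tcp [0.655 0.319 0.208]
```

Emit:
move_arm(
  commands=[
    [[0.07,-0.02,0.05,0,0,0],[0.07,-0.02,0.05,0,0,0],[0.07,-0.02,0.05,0,0,0],[0.07,-0.02,0.05,0,0,0]],
  ],
)

```text
time: 7.98
position: [0.6552, 0.3186, 0.2085]
tool_rot: [0.705, 0.54, -0.364, 0.281]
ft_force: [0.3, -0.7, -1.9]
grip_width: 0.0322
grip_force: 30.0
```

Emit:
move_arm(
  commands=[
    [[0,0,0,0,0,0],[0,0,0,0,0,0],[0,0,0,0,0,0],[0,0,0,0,0,0],[0,0,0,0,0,0]],
  ],
  claw=-0.2,
)

```text
time: 8.6
position: [0.6552, 0.3186, 0.2085]
tool_rot: [0.705, 0.54, -0.364, 0.281]
ft_force: [0.3, 0.6, -0.1]
grip_width: 0.0519
grip_force: 0.0
```

Run:
```python
from rig import *
from h import *
o=get_obs();print(o["ft_force"],o["grip_width"],o["position"])
row(o,R.from_quat(o["tool_rot"]),o["position"]-.10*R.from_quat(o["tool_rot"]).as_matrix()[:,2])
for n in ("wrist","scene"):
  c=camera(n);np.savez(f"{n}3.npz",**c)
  u,v=map(int,proj(c,INL,n=="wrist"));print(n,u,v)
  if n=="wrist": a=c["pixels"]
  else: b=c["pixels"][v-50:v+50,u-65:u+65]
cv2.imwrite("pics/both3.png",cv2.vconcat([cv2.resize(a[:240],(640,240)),cv2.resize(b,(455,350),interpolation=cv2.INTER_CUBIC)[:, :] if 0 else cv2.copyMakeBorder(cv2.resize(b,(455,350),interpolation=cv2.INTER_CUBIC),0,0,0,185,cv2.BORDER_CONSTANT)]))
```

```text
[ 0.30795745  0.60113734 -0.09697082] 0.05187439559091392 [0.65515973 0.31862325 0.20847925]
[0.0, 0.0, -2.5, 0.0, 0.0, 0.0] rows>= 1.6 tcp [0.676 0.398 0.266]
wrist 319 227
scene 376 188
```

View pics/both3.png

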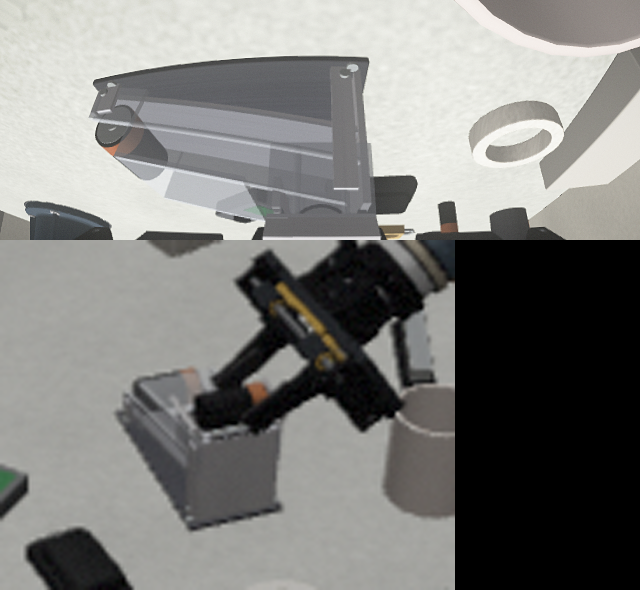

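The scene crop shows the cell lying level in the inlet with its copper end on the +y side.

Run:
```python
from rig import *
from h import *
o=get_obs()
row(o,toolR(75,0),INL+[0,0,.182+.07])
```

```text
[-4.947, 0.017, 1.091, 0.003, 0.956, -0.002] rows>= 5.1 tcp [0.616 0.174 0.345]
```

Emit:
move_arm(
  commands=[
    [[0,0,-0.8,0,0,0],[0,0,-1.7,0,0,0],[0,0,-2.5,0,0,0]],
  ],
)

```text
time: 9.07
position: [0.6763, 0.3984, 0.2669]
tool_rot: [0.705, 0.54, -0.364, 0.281]
ft_force: [0.9, -0.7, -0.1]
grip_width: 0.0519
grip_force: 0.0
```

Emit:
move_arm(
  commands=[
    [[-4.95,0.02,3.59,0.003,0.956,-0.002],[-4.95,0.02,3.59,0.003,0.956,-0.002],[-4.95,0.02,3.59,0.003,0.956,-0.002],[-4.95,0.02,3.59,0.003,0.956,-0.002],[-4.95,0.02,3.59,0.003,0.956,-0.002],[-4.95,0.02,3.59,0.003,0.956,-0.002],[-4.95,0.02,3.59,0.003,0.956,-0.002],[-4.95,0.02,3.59,0.003,0.956,-0.002],[-4.95,0.02,3.59,0.003,0.956,-0.002]],
  ],
  claw=1,
)

```text
time: 10.2
position: [0.6166, 0.175, 0.3444]
tool_rot: [0.793, 0.609, -0.001, 0.0]
ft_force: [-0.4, 0.7, 0.8]
grip_width: 0.0007
grip_force: 0.0
```

Run:
```python
from rig import *
from h import *
o=get_obs();print(o["grip_width"])
row(o,toolR(75,0),INL+[0,0,.182+.002])
c=camera("top");np.savez("t4.npz",**c)
for i in range(190,208,3): print(i,[int(1000*depth(c,u,i)[2]) for u in range(235,275,3)])
```

```text
0.0006544674555761677
[-0.022, 0.006, 1.686, -0.001, 0.002, 0.002] rows>= 1.1 tcp [0.616 0.174 0.277]
190 [499, 500, 527, 526, 525, 496, 477, 255, 244, -2, -2, 1, 0, -8]
193 [492, 494, 531, 528, 525, 490, 476, 257, 95, 91, 92, 102, 4, 1]
196 [488, 486, 533, 531, 530, 492, 476, 120, 114, 113, 44, 106, 16, 10]
199 [480, 479, 537, 535, 532, 499, 458, 124, 121, 103, 97, 111, 21, 2]
202 [381, 376, 536, 538, 534, 501, 458, 117, 122, 46, 99, 50, 5, 3]
205 [341, 340, 541, 541, 538, 498, 462, 115, 115, 44, 108, 6, 8, -5]
```

Emit:
move_arm(
  commands=[
    [[0,0,0.6,0,0,0],[0,0,1.0,0,0,0],[0,0,1.2,0,0,0],[0,0,1.4,0,0,0],[0,0,1.6,0,0,0],[0,0,1.72,0,0,0],[0,0,1.72,0,0,0],[0,0,1.72,0,0,0]],
  ],
)

```text
time: 11.25
position: [0.6166, 0.1739, 0.2762]
tool_rot: [0.793, 0.609, -0.0, 0.0]
ft_force: [-0.2, 0.6, 0.4]
grip_width: 0.0005
grip_force: 0.0
```

Run:
```python
from rig import *
from h import *
o=get_obs()
c=camera("scene");np.savez("s5.npz",**c)
u,v=map(int,proj(c,INL));cv2.imwrite("pics/s5.png",cv2.resize(c["pixels"][v-50:v+50,u-65:u+65],None,fx=6,fy=6,interpolation=cv2.INTER_CUBIC))
```

```text
(no output)
```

View pics/s5.png

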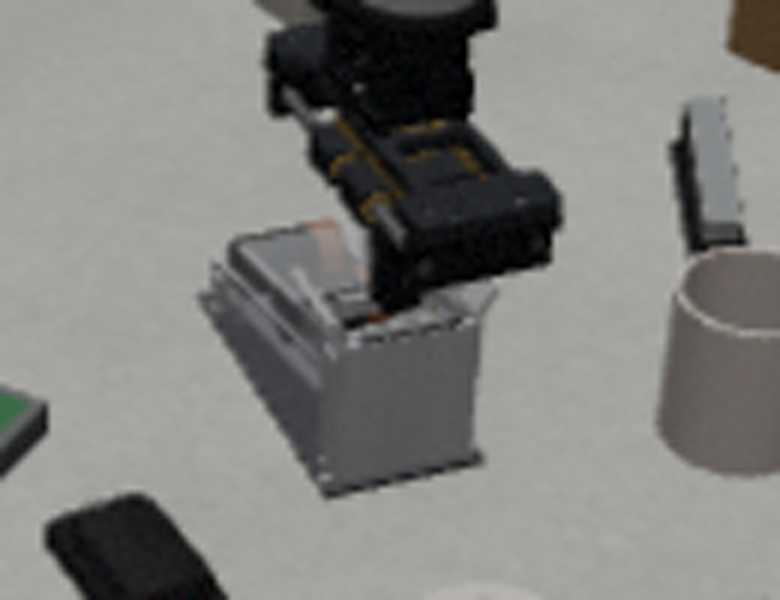

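The force is back to 0. A dark body and some copper are visible under the fingertip at (370,310). I'll raise the arm, open it for cell 2, and check that cell 1 has rolled away.

Emit:
move_arm(
  commands=[
    [[0,0,-0.8,0,0,0],[0,0,-2.0,0,0,0],[0,0,-3.2,0,0,0],[0,0,-3.2,0,0,0]],
  ],
  claw=-0.9,
)

```text
time: 11.8
position: [0.6177, 0.1742, 0.4097]
tool_rot: [0.793, 0.609, 0.005, 0.003]
ft_force: [-0.2, 0.1, -0.6]
grip_width: 0.0328
grip_force: 0.0
```

Run:
```python
from rig import *
from h import *
o=get_obs()
c=camera("scene");u,v=map(int,proj(c,INL));a=cv2.resize(c["pixels"][v-35:v+35,u-45:u+30],None,fx=8,fy=8,interpolation=cv2.INTER_CUBIC)
cv2.imwrite("pics/s6.png",a)
# cell2 pre-grasp, organiser row normal az 75
go(o,[*CELL[2],.043],75,35,.009,.09)
```

```text
[-13.278, 1.157, 3.745, 0.01, 0.607, 0.003] rows>= 8.9 tcp [ 0.527 -0.351  0.258]
```

View pics/s6.png

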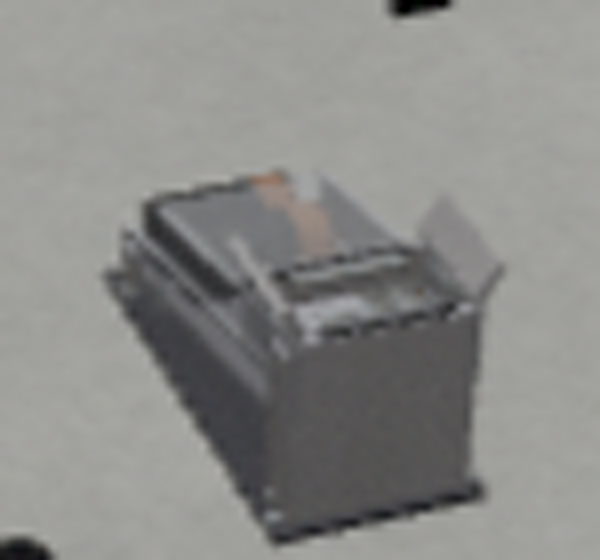

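Cell 1 has rolled down behind the waiting cell: two copper bands show at (270,180) and (315,225), and the keepers are shut. On to cell 2.

Emit:
move_arm(
  commands=[
    [[-13.28,1.16,3.75,0.01,0.607,0.003],[-13.28,1.16,3.75,0.01,0.607,0.003],[-13.28,1.16,3.75,0.01,0.607,0.003],[-13.28,1.16,3.75,0.01,0.607,0.003],[-13.28,1.16,3.75,0.01,0.607,0.003],[-13.28,1.16,3.75,0.01,0.607,0.003],[-13.28,1.16,3.75,0.01,0.607,0.003],[-13.28,1.16,3.75,0.01,0.607,0.003],[-13.28,1.16,3.75,0.01,0.607,0.003],[-13.28,1.16,3.75,0.01,0.607,0.003],[-13.28,1.16,3.75,0.01,0.607,0.003],[-13.28,1.16,3.75,0.01,0.607,0.003]],
  ],
  claw=-0.6,
)

```text
time: 13.35
position: [0.5239, -0.3494, 0.2543]
tool_rot: [0.758, 0.58, 0.234, -0.187]
ft_force: [0.6, -0.8, -0.5]
grip_width: 0.0692
grip_force: 0.0
```

Run:
```python
from rig import *
from h import *
o=get_obs();print(o["position"],o["q"].round(2))
go(o,[*CELL[2],.043],75,35,.009,0)
c=camera("top");t=load("top0.npz")
# compare dark/copper and top of cells 2,3
for i,uv in ((2,(394,221)),(3,(386,251))): print(i,depth(c,*uv),depth(t,*uv))
```

```text
[ 0.52391071 -0.34939394  0.25431626] [-0.86  0.78  1.47  0.5   1.31 -0.83]
[0.054, 0.094, 2.156, -0.01, 0.003, -0.005] rows>= 1.4 tcp [ 0.54  -0.301  0.185]
2 [ 0.56555072 -0.20356051  0.06480557] [ 0.56560124 -0.20373045  0.0635818 ]
3 [ 0.48545534 -0.18287015  0.06383688] [ 0.48548977 -0.18264754  0.06564391]
```

Emit:
move_arm(
  commands=[
    [[0,0,0.6,0,0,0],[0,0,1.2,0,0,0],[0.02,0.02,1.8,0,0,0],[0.02,0.03,2.23,0,0,0],[0.02,0.03,2.23,0,0,0],[0.02,0.03,2.23,0,0,0],[0.02,0.03,2.23,0,0,0]],
  ],
)

```text
time: 14.28
position: [0.5377, -0.3023, 0.1825]
tool_rot: [0.758, 0.58, 0.234, -0.185]
ft_force: [-0.4, 0.1, -0.2]
grip_width: 0.0697
grip_force: 0.0
```

Emit:
move_arm(
  commands=[
    [[0,0,0,0,0,0],[0,0,0,0,0,0],[0,0,0,0,0,0],[0,0,0,0,0,0],[0,0,0,0,0,0],[0,0,0,0,0,0],[0,0,0,0,0,0],[0,0,0,0,0,0]],
  ],
  claw=1,
)

```text
time: 15.28
position: [0.5387, -0.3022, 0.1822]
tool_rot: [0.758, 0.58, 0.235, -0.184]
ft_force: [6.7, -0.0, 0.5]
grip_width: 0.0323
grip_force: 29.9
```

Run:
```python
from rig import *
from h import *
o=get_obs();print(o["grip_width"],o["grip_force"])
z0=R.from_quat(o["tool_rot"]).as_matrix()[:,2]
print("axis pt now",o["position"]+.173*z0)
row(o,R.from_quat(o["tool_rot"]),o["position"]+[0,0,.16])
yd=np.array([np.cos(np.radians(75)),np.sin(np.radians(75)),0])
go(o,INL+.008*yd+[0,0,.11],75,-55,.009)
```

```text
0.03227119979670504 29.863109782745596
axis pt now [ 0.56352862 -0.20692389  0.03992775]
[2.277, -0.025, -3.289, 0.0, 0.0, 0.0] rows>= 2.6 tcp [ 0.539 -0.302  0.342]
[14.649, -1.253, 6.499, -0.007, -1.565, -0.001] rows>= 10.3 tcp [0.655 0.319 0.302]
```

Emit:
move_arm(
  commands=[
    [[0.29,0,-0.41,0,0,0],[0.57,0,-0.82,0,0,0],[1.15,0,-1.64,0,0,0],[1.72,0,-2.46,0,0,0],[2.29,0,-3.28,0,0,0]],
  ],
)

```text
time: 15.9
position: [0.5383, -0.301, 0.3431]
tool_rot: [0.758, 0.58, 0.233, -0.187]
ft_force: [0.5, 0.0, -1.5]
grip_width: 0.0322
grip_force: 29.8
```

Emit:
move_arm(
  commands=[
    [[12.9,-1.25,9.0,-0.007,-1.565,0],[12.9,-1.25,9.0,-0.007,-1.565,0],[12.9,-1.25,9.0,-0.007,-1.565,0],[12.9,-1.25,9.0,-0.007,-1.565,0],[12.9,-1.25,9.0,-0.007,-1.565,0],[12.9,-1.25,9.0,-0.007,-1.565,0],[12.9,-1.25,9.0,-0.007,-1.565,0],[12.9,-1.25,9.0,-0.007,-1.565,0],[12.9,-1.25,9.0,-0.007,-1.565,0],[12.9,-1.25,9.0,-0.007,-1.565,0],[12.9,-1.25,9.0,-0.007,-1.565,0],[12.9,-1.25,9.0,-0.007,-1.565,0]],
  ],
)

```text
time: 17.4
position: [0.6532, 0.3193, 0.3402]
tool_rot: [0.703, 0.541, -0.367, 0.28]
ft_force: [0.5, -1.2, -1.7]
grip_width: 0.0325
grip_force: 29.8
```

Run:
```python
from rig import *
from h import *
o=get_obs();print(o["grip_width"],o["grip_force"])
yd=np.array([np.cos(np.radians(75)),np.sin(np.radians(75)),0])
go(o,INL+.007*yd+[0,0,.03],75,-55,.009)
```

```text
0.03250533152577409 29.826182770484593
[2.4, 0.069, 1.716, -0.002, 0.0, 0.005] rows>= 1.9 tcp [0.655 0.318 0.222]
```

Emit:
move_arm(
  commands=[
    [[0.6,0.02,0.4,0,0,0],[1.2,0.03,0.86,0,0,0],[1.8,0.05,1.3,0,0,0],[2.2,0.06,1.58,0,0,0.003],[2.4,0.06,1.72,0,0,0.004],[2.4,0.06,1.72,0,0,0.004],[2.4,0.06,1.72,0,0,0.004],[2.4,0.06,1.72,0,0,0.004],[2.4,0.06,1.72,0,0,0.004]],
  ],
)

```text
time: 18.52
position: [0.6556, 0.3177, 0.2235]
tool_rot: [0.705, 0.54, -0.365, 0.28]
ft_force: [0.5, -0.3, -1.1]
grip_width: 0.0321
grip_force: 29.8
```

Run:
```python
from rig import *
from h import *
o=get_obs()
yd=np.array([np.cos(np.radians(75)),np.sin(np.radians(75)),0])
go(o,INL+.007*yd+[0,0,.0155],75,-55,.009)
```

```text
[0.319, -0.015, 0.231, -0.001, -0.002, -0.001] rows>= 0.3 tcp [0.655 0.318 0.208]
```

Emit:
move_arm(
  commands=[
    [[0.1,0,0.08,0,0,0],[0.2,-0.01,0.15,0,0,0],[0.3,-0.01,0.22,0,0,0],[0.31,-0.01,0.23,0,0,0],[0.31,-0.01,0.23,0,0,0],[0.31,-0.01,0.23,0,0,0]],
  ],
)

```text
time: 19.27
position: [0.6551, 0.3173, 0.2072]
tool_rot: [0.704, 0.54, -0.366, 0.28]
ft_force: [-0.4, 0.4, -0.9]
grip_width: 0.0325
grip_force: 29.8
```

Emit:
move_arm(
  commands=[
    [[0,0,0,0,0,0],[0,0,0,0,0,0],[0,0,0,0,0,0],[0,0,0,0,0,0],[0,0,0,0,0,0]],
  ],
  claw=-0.2,
)

```text
time: 19.9
position: [0.655, 0.3172, 0.2071]
tool_rot: [0.704, 0.54, -0.366, 0.28]
ft_force: [1.1, -0.4, -0.6]
grip_width: 0.0522
grip_force: 0.0
```

Run:
```python
from rig import *
from h import *
o=get_obs();print(o["position"],o["grip_width"],o["ft_force"])
row(o,toolR(75,0),INL+[0,0,.182+.07])
c=camera("scene");u,v=map(int,proj(c,INL));cur=c["pixels"][v-50:v+50,u-65:u+65].astype(int)
ref=load("scene3.npz")["pixels"][v-50:v+50,u-65:u+65].astype(int)
d=np.abs(cur-ref).sum(2);print("px differing from cell 1 placed view",(d>90).sum(),np.argwhere(d>90).mean(0)*[3.5,3.5])
```

```text
[0.65496801 0.31724607 0.20708707] 0.0522196849299224 [ 1.07337759 -0.44376407 -0.584941  ]
[-4.953, 0.001, 1.052, -0.001, 0.958, -0.001] rows>= 5.1 tcp [0.616 0.174 0.345]
px differing from cell 1 placed view 262 [ 91.34732824 324.88549618]
```

Emit:
move_arm(
  commands=[
    [[0,0,-0.8,0,0,0],[0,0,-1.7,0,0,0],[0,0,-2.5,0,0,0]],
  ],
)

```text
time: 20.32
position: [0.6765, 0.3971, 0.2653]
tool_rot: [0.704, 0.54, -0.366, 0.28]
ft_force: [-0.1, 0.2, 0.2]
grip_width: 0.0521
grip_force: 0.0
```

Emit:
move_arm(
  commands=[
    [[-4.95,0.0,3.55,0,0.957,0],[-4.95,0.0,3.55,0,0.957,0],[-4.95,0.0,3.55,0,0.957,0],[-4.95,0.0,3.55,0,0.957,0],[-4.95,0.0,3.55,0,0.957,0],[-4.95,0.0,3.55,0,0.957,0],[-4.95,0.0,3.55,0,0.957,0],[-4.95,0.0,3.55,0,0.957,0],[-4.95,0.0,3.55,0,0.957,0]],
  ],
  claw=1,
)

```text
time: 21.45
position: [0.6165, 0.1752, 0.3442]
tool_rot: [0.793, 0.609, -0.001, 0.0]
ft_force: [-0.2, -0.1, 0.5]
grip_width: 0.0006
grip_force: 0.0
```

Run:
```python
from rig import *
from h import *
o=get_obs();print(o["grip_width"])
row(o,toolR(75,0),INL+[0,0,.182+.002])
c=camera("scene");u,v=map(int,proj(c,INL+[0,0,.02]));print("height in inlet",np.array([[depth(c,u+i,v+j)[2] for i in(-4,0,4)] for j in(-2,0,2)]).round(3))
```

```text
0.0006062159795335307
[-0.025, 0.011, 1.68, -0.001, 0.003, 0.0] rows>= 1.1 tcp [0.616 0.174 0.277]
height in inlet [[0.073 0.121 0.12 ]
 [0.118 0.12  0.119]
 [0.119 0.116 0.114]]
```

The cell's top is about 0.12 m above the desk, so it is resting on the keepers. Next I press it through, raise the arm, and go for cell 3.

Emit:
move_arm(
  commands=[
    [[0,0,0.6,0,0,0],[0,0,1.0,0,0,0],[0,0,1.2,0,0,0],[0,0,1.4,0,0,0],[0,0,1.6,0,0,0],[0,0,1.72,0,0,0],[0,0,1.72,0,0,0],[0,0,1.72,0,0,0]],
  ],
)

```text
time: 22.5
position: [0.6164, 0.1741, 0.276]
tool_rot: [0.794, 0.608, -0.001, 0.0]
ft_force: [-0.3, 1.1, -0.6]
grip_width: 0.0006
grip_force: 0.0
```

Emit:
move_arm(
  commands=[
    [[0,0,-0.8,0,0,0],[0,0,-2.0,0,0,0],[0,0,-3.2,0,0,0],[0,0,-3.2,0,0,0]],
  ],
  claw=-0.6,
)

```text
time: 23.0
position: [0.6177, 0.1744, 0.4095]
tool_rot: [0.794, 0.608, 0.004, 0.003]
ft_force: [-0.4, -0.3, -0.3]
grip_width: 0.0327
grip_force: 0.0
```

Run:
```python
from rig import *
from h import *
o=get_obs()
c=camera("scene");u,v=map(int,proj(c,INL+[0,0,.02]));print("height in inlet",np.array([[depth(c,u+i,v+j)[2] for i in(-4,0,4)] for j in(-2,0,2)]).round(3))
# copper pixels along queue
im=c["pixels"].astype(int);v0,u0=v-35,u-45;s=im[v0:v0+70,u0:u0+75]
m=((s[...,2]-s[...,0])>25).astype(np.uint8);n,_,st,ce=cv2.connectedComponentsWithStats(m);print([(st[k,4],ce[k].round(1).tolist()) for k in range(1,n) if st[k,4]>3])
yd=np.array([np.cos(np.radians(75)),np.sin(np.radians(75)),0]);xd=np.array([yd[1],-yd[0],0])
D0=INL-.058*xd;D0[2]=0
for k in range(4):
    q=proj(c,D0+(-.08+.032*k)*xd+.025*yd+[0,0,.045+.007*k]);print("expected band",k,q[0]-u0,q[1]-v0)
go(o,[*CELL[3],.043],75,35,.009,.09)
```

```text
height in inlet [[0.071 0.073 0.   ]
 [0.074 0.078 0.002]
 [0.077 0.093 0.088]]
[(np.int32(4), [41.8, 43.2])]
expected band 0 33.87524144397321 28.874174225199226
expected band 1 37.81067250821508 32.21208504890768
expected band 2 41.893676854900605 35.675162963264654
expected band 3 46.13271378451384 39.270582885118074
[-13.262, -0.902, 3.732, 0.01, 0.608, 0.002] rows>= 8.8 tcp [ 0.446 -0.328  0.258]
```

Emit:
move_arm(
  commands=[
    [[-13.26,-0.9,3.73,0.01,0.608,0.002],[-13.26,-0.9,3.73,0.01,0.608,0.002],[-13.26,-0.9,3.73,0.01,0.608,0.002],[-13.26,-0.9,3.73,0.01,0.608,0.002],[-13.26,-0.9,3.73,0.01,0.608,0.002],[-13.26,-0.9,3.73,0.01,0.608,0.002],[-13.26,-0.9,3.73,0.01,0.608,0.002],[-13.26,-0.9,3.73,0.01,0.608,0.002],[-13.26,-0.9,3.73,0.01,0.608,0.002],[-13.26,-0.9,3.73,0.01,0.608,0.002],[-13.26,-0.9,3.73,0.01,0.608,0.002],[-13.26,-0.9,3.73,0.01,0.608,0.002]],
  ],
)

```text
time: 24.55
position: [0.4438, -0.3271, 0.2556]
tool_rot: [0.758, 0.58, 0.234, -0.187]
ft_force: [0.6, 0.6, 0.7]
grip_width: 0.0696
grip_force: 0.0
```

Run:
```python
from rig import *
from h import *
o=get_obs();print(o["position"],o["q"].round(2))
go(o,[.4845,-.184,.043],75,35,.009,0)
c=camera("top");print(depth(c,386,251))
```

```text
[ 0.44383225 -0.32707759  0.25555826] [-0.94  0.71  1.67  0.49  1.22 -0.95]
[0.005, 0.079, 2.16, -0.01, 0.003, -0.006] rows>= 1.4 tcp [ 0.459 -0.28   0.185]
[ 0.48557416 -0.18210191  0.07007319]
```

Emit:
move_arm(
  commands=[
    [[0,0,0.6,0,0,0],[0,0,1.2,0,0,0],[0.02,0.02,1.8,0,0,0],[0.03,0.03,2.2,0,0,0],[0.03,0.03,2.2,0,0,0],[0.03,0.03,2.2,0,0,0],[0.03,0.03,2.2,0,0,0]],
  ],
)

```text
time: 25.48
position: [0.4575, -0.2801, 0.1847]
tool_rot: [0.758, 0.58, 0.234, -0.185]
ft_force: [-0.5, -0.6, -0.2]
grip_width: 0.0697
grip_force: 0.0
```

Emit:
move_arm(
  commands=[
    [[0,0,0,0,0,0],[0,0,0,0,0,0],[0,0,0,0,0,0],[0,0,0,0,0,0],[0,0,0,0,0,0],[0,0,0,0,0,0],[0,0,0,0,0,0],[0,0,0,0,0,0]],
  ],
  claw=1,
)

```text
time: 26.48
position: [0.459, -0.2805, 0.1846]
tool_rot: [0.759, 0.579, 0.235, -0.183]
ft_force: [4.8, -0.3, 1.1]
grip_width: 0.0324
grip_force: 29.8
```

Run:
```python
from rig import *
from h import *
o=get_obs();print(o["grip_width"],o["grip_force"])
z0=R.from_quat(o["tool_rot"]).as_matrix()[:,2]
print("axis pt now",o["position"]+.173*z0)
yd=np.array([np.cos(np.radians(75)),np.sin(np.radians(75)),0])
o["position"]=o["position"]+[0,0,.16]
go(o,INL+.008*yd+[0,0,.15],75,-55,.009)
```

```text
0.03240127813878737 29.77809799835086
axis pt now [ 0.4841052  -0.18527993  0.04235026]
[12.912, 0.804, 9.001, -0.007, -1.565, -0.003] rows>= 10.1 tcp [0.655 0.319 0.342]
```

Emit:
move_arm(
  commands=[
    [[0.29,0,-0.41,0,0,0],[0.57,0,-0.82,0,0,0],[1.15,0,-1.64,0,0,0],[1.72,0,-2.46,0,0,0],[2.29,0,-3.28,0,0,0]],
  ],
)

```text
time: 27.1
position: [0.4584, -0.2789, 0.3457]
tool_rot: [0.758, 0.58, 0.233, -0.186]
ft_force: [0.7, -0.8, -1.6]
grip_width: 0.0323
grip_force: 29.7
```

Emit:
move_arm(
  commands=[
    [[12.9,0.8,9.0,-0.007,-1.565,-0.003],[12.9,0.8,9.0,-0.007,-1.565,-0.003],[12.9,0.8,9.0,-0.007,-1.565,-0.003],[12.9,0.8,9.0,-0.007,-1.565,-0.003],[12.9,0.8,9.0,-0.007,-1.565,-0.003],[12.9,0.8,9.0,-0.007,-1.565,-0.003],[12.9,0.8,9.0,-0.007,-1.565,-0.003],[12.9,0.8,9.0,-0.007,-1.565,-0.003],[12.9,0.8,9.0,-0.007,-1.565,-0.003],[12.9,0.8,9.0,-0.007,-1.565,-0.003],[12.9,0.8,9.0,-0.007,-1.565,-0.003],[12.9,0.8,9.0,-0.007,-1.565,-0.003]],
  ],
)

```text
time: 28.6
position: [0.6524, 0.3204, 0.3418]
tool_rot: [0.702, 0.542, -0.367, 0.28]
ft_force: [0.7, -1.7, -1.1]
grip_width: 0.0327
grip_force: 29.7
```

Run:
```python
from rig import *
from h import *
o=get_obs();print(o["grip_width"],o["grip_force"])
yd=np.array([np.cos(np.radians(75)),np.sin(np.radians(75)),0])
go(o,INL+.008*yd+[0,0,.03],75,-55,.009)
```

```text
0.03266111381570443 29.702167008072138
[2.433, 0.097, 1.735, 0.0, -0.001, 0.007] rows>= 1.9 tcp [0.655 0.319 0.222]
```

Emit:
move_arm(
  commands=[
    [[0.6,0.02,0.4,0,0,0],[1.2,0.04,0.86,0,0,0],[1.8,0.06,1.3,0,0,0],[2.2,0.08,1.58,0,0,0.003],[2.43,0.09,1.73,0,0,0.006],[2.43,0.09,1.73,0,0,0.006],[2.43,0.09,1.73,0,0,0.006],[2.43,0.09,1.73,0,0,0.006],[2.43,0.09,1.73,0,0,0.006]],
  ],
)

```text
time: 29.72
position: [0.6559, 0.3186, 0.2238]
tool_rot: [0.704, 0.54, -0.365, 0.281]
ft_force: [-1.1, 0.5, -1.4]
grip_width: 0.0322
grip_force: 29.7
```

Run:
```python
from rig import *
from h import *
o=get_obs()
yd=np.array([np.cos(np.radians(75)),np.sin(np.radians(75)),0])
go(o,INL+.008*yd+[0,0,.0155],75,-55,.009)
```

```text
[0.326, -0.016, 0.235, 0.001, -0.003, -0.001] rows>= 0.3 tcp [0.655 0.319 0.208]
```

Emit:
move_arm(
  commands=[
    [[0.1,0,0.08,0,0,0],[0.2,-0.01,0.15,0,0,0],[0.3,-0.02,0.22,0,0,0],[0.31,-0.02,0.23,0,0,0],[0.31,-0.02,0.23,0,0,0],[0.31,-0.02,0.23,0,0,0]],
  ],
)

```text
time: 30.48
position: [0.655, 0.3183, 0.2075]
tool_rot: [0.704, 0.54, -0.366, 0.281]
ft_force: [0.5, -0.6, -1.0]
grip_width: 0.0323
grip_force: 29.7
```

Emit:
move_arm(
  commands=[
    [[0,0,0,0,0,0],[0,0,0,0,0,0],[0,0,0,0,0,0],[0,0,0,0,0,0],[0,0,0,0,0,0]],
  ],
  claw=-0.2,
)

```text
time: 31.1
position: [0.6549, 0.3183, 0.2074]
tool_rot: [0.704, 0.54, -0.366, 0.281]
ft_force: [0.9, -0.5, -0.1]
grip_width: 0.0519
grip_force: 0.0
```

Run:
```python
from rig import *
from h import *
o=get_obs();print(o["position"],o["grip_width"],o["ft_force"])
row(o,toolR(75,0),INL+[0,0,.182+.07])
```

```text
[0.65490183 0.31827222 0.20740398] 0.05185312404144758 [ 0.87833088 -0.45896948 -0.09849131]
[-4.96, 0.007, 1.077, 0.0, 0.958, -0.0] rows>= 5.1 tcp [0.616 0.174 0.345]
```

Emit:
move_arm(
  commands=[
    [[0,0,-0.8,0,0,0],[0,0,-1.7,0,0,0],[0,0,-2.5,0,0,0]],
  ],
)

```text
time: 31.48
position: [0.6762, 0.3982, 0.2656]
tool_rot: [0.704, 0.54, -0.366, 0.281]
ft_force: [0.5, 0.0, 0.1]
grip_width: 0.0525
grip_force: 0.0
```

Emit:
move_arm(
  commands=[
    [[-4.95,0.0,3.57,0,0.957,0],[-4.95,0.0,3.57,0,0.957,0],[-4.95,0.0,3.57,0,0.957,0],[-4.95,0.0,3.57,0,0.957,0],[-4.95,0.0,3.57,0,0.957,0],[-4.95,0.0,3.57,0,0.957,0],[-4.95,0.0,3.57,0,0.957,0],[-4.95,0.0,3.57,0,0.957,0],[-4.95,0.0,3.57,0,0.957,0]],
  ],
  claw=1,
)

```text
time: 32.6
position: [0.6163, 0.1756, 0.3441]
tool_rot: [0.793, 0.609, -0.001, 0.0]
ft_force: [-1.0, 0.6, 0.8]
grip_width: 0.0003
grip_force: 0.0
```

Run:
```python
from rig import *
from h import *
o=get_obs();print(o["grip_width"])
row(o,toolR(75,0),INL+[0,0,.182+.002])
c=camera("scene");u,v=map(int,proj(c,INL+[0,0,.02]));print("height in inlet",np.array([[depth(c,u+i,v+j)[2] for i in(-4,0,4)] for j in(-2,0,2)]).round(3))
```

```text
0.0003301832707104721
[-0.033, 0.016, 1.677, -0.001, 0.003, 0.002] rows>= 1.1 tcp [0.616 0.174 0.277]
height in inlet [[0.072 0.122 0.121]
 [0.121 0.12  0.119]
 [0.116 0.116 0.116]]
```

Emit:
move_arm(
  commands=[
    [[0,0,0.6,0,0,0],[0,0,1.0,0,0,0],[0,0,1.2,0,0,0],[0,0,1.4,0,0,0],[0,0,1.6,0,0,0],[0,0,1.72,0,0,0],[0,0,1.72,0,0,0],[0,0,1.72,0,0,0]],
  ],
)

```text
time: 33.65
position: [0.6163, 0.1744, 0.2759]
tool_rot: [0.793, 0.609, -0.001, 0.0]
ft_force: [-0.2, -0.3, 0.2]
grip_width: 0.0005
grip_force: 0.0
```

Emit:
move_arm(
  commands=[
    [[0,0,-0.8,0,0,0],[0,0,-2.0,0,0,0],[0,0,-3.2,0,0,0],[2.0,0,-3.2,0,0,0],[4.0,0,-3.2,0,0,0],[4.0,0,-3.2,0,0,0],[4.0,0,-3.2,0,0,0],[4.0,0,-3.2,0,0,0],[4.0,0,-3.2,0,0,0],[4.0,0,-3.2,0,0,0]],
  ],
)

```text
time: 34.9
position: [0.6579, 0.3279, 0.404]
tool_rot: [0.794, 0.608, -0.001, 0.0]
ft_force: [-0.3, -0.0, 0.1]
grip_width: 0.0005
grip_force: 0.0
```

Run:
```python
from rig import *
from h import *
c=camera("scene");u,v=map(int,proj(c,INL));a=cv2.resize(c["pixels"][v-30:v+30,u-45:u+30],(520,416),interpolation=cv2.INTER_CUBIC)
t=camera("top")["pixels"][180:265,215:270];b=cv2.resize(t,(269,416),interpolation=cv2.INTER_CUBIC)
cv2.imwrite("pics/end.png",np.hstack([a,b]))
```

```text
(no output)
```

View pics/end.png

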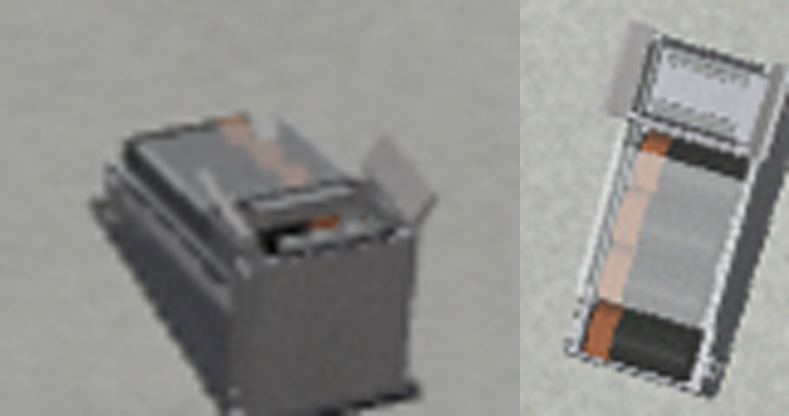

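The picture shows four cells in the queue, copper ends all towards +y: bands at (603,330), (615,270), (630,215) and (650,160). The inlet is empty and the keepers are shut.

```bash
python3 -c "
from rig import *
print(hand_in())"
```

```text
the job is handed in; nothing more can be done
None
```

I loaded cells 1, 2 and 3 into the dispenser in that order, and they lie behind the waiting cell with their plus ends to +y. I handed the job in at about 35 s on the clock; the hand-in returned no verdict.

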